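# Clamp a gas filter pot and take off its cap of unknown thread hand

## Robot

A 6-joint arm with a two-finger parallel gripper is mounted at the origin on a cart in front of the work surface, level with it; the furniture and walls round the work are solid. World frame = base frame: x ahead of the robot, y to its left, z up, the work surface at z = 0. Lengths are in m, angles in rad, forces in N, time in s.
With the tool pointing down it reaches from about 0.4 to 0.825 m from the base axis. Payload 7 kg.
Tool frame: the origin (TCP) lies between the finger pads; the fingertips stand 8 mm ahead of it and the grasp point (between the pads) lies 11 mm behind it; x points along the fingers, y is the direction in which the jaws open and shut, and the axes are right-handed (so a half turn about x gives the same grasp; the last joint's range is limited). The gripper opens to 85 mm and grips with 20 to 120 N. Pads are 22 mm wide; open, the fingers measure 114 mm over their backs; the gripper's body (76 mm by 85 mm) begins 54 mm behind the grasp point. The pads swing forward as they close: fully open they stand 13 mm farther back than shut.
Start: joints at [1.425, 0.359, 0.012, 0, -1.224, -0.288], TCP at [0.284, 0.612, 0.239] pointing down, gripper open.
Joint ranges: [-3.07, 3.07], [-1.43, 2.12], [-1.02, 1.25], [-3.03, 1.67], [-3.05, -0], [-3.03, 3.03]. Speed limits (rad/s): [2.39, 2.39, 3.01, 3.14, 3.14, 3.14].

## Interface

Orientations are given as a rotation vector (axis times angle).
In Python, from station import robot gives the robot as it stands.
- The arm moves only by the shell command python3 -m jog 'ROWS' [OPENING] [FORCE]. ROWS is JSON, a list that holds one entry, the list of rows, each a list of 4 numbers: the shift along the world's x, y, z in m, then the turn about the world's z in rad. A call has 1 to 12 rows; each row is the pose to reach, as a shift and turn from the pose measured when the call began; what a row does not reach only later rows make up. A row lasts 1/8 s, in which the tool goes at most 62.5 mm and 10.7 degrees, less where a joint would pass 70% of its speed; a pose out of reach is approached as far as the arm can. A call with a gripper value outside its range is refused whole. OPENING is the opening, from -1 (shut) to 1 (fully open), set as the call begins (- or left out, the last holds). The fingers move at their own pace and stop on an object; FORCE is the grip in N (left out, the last holds). Time passes only in rows, so rows that repeat a pose let the fingers close. It gives the time, the measured TCP pose, the force and the opening at its end, in the units of the state.
- robot.get_obs(): the state, without advancing time (a new reading comes with each control period).
- robot.capture(name): name is "side" or "top" or "wrist"; returns a dict with "image" (400x640x3 uint8, red, green, blue), "z_map" (400x640 float32, m along the optical axis (not along the pixel's ray), 0 where there is no reading), "fov_y" (degrees; the focal length in pixels is half the picture's height over the tangent of half this angle, whatever the lens; pixels are square), "cx", "cy" (the principal point, pixels), "camera_from_world" (4x4, takes a point from world to camera coordinates); the wrist camera has in their place "T_tool_cam" (4x4, takes a point from camera to tool coordinates, whose origin is the TCP and whose axes are the tool frame's). Camera axes: x right, y up, looking along -z (the intrinsics and any distortion apply to the point x, -y, -z); pixel columns grow to the right and rows downward; lengths in m; the calibration is good to about 2 mm. A picture is of the moment at which its call begins: read the wrist's pose just before it.
- robot.sign_off(): hands the job in, once; it reports no verdict.
The state is a dict: "time": time; "joint_positions": joint angles; "qvel": joint speeds; "tau": joint torques, N m; "tool_pos": TCP position; "orientation": TCP orientation; "force": force on the tool from outside, world axes, zero at the start; "moment": the same for the moment, N m; "width": opening from 0.0 (shut) to 1.0 (fully open).
Only numpy, scipy, OpenCV 4.12 (cv2) and the standard library are available. Lean on these libraries where they do the work, as an engineer would, in place of code of your own. Each camera call takes 0.05 s, during which the arm holds its last target.

## Task

Swing the toggle clamp down onto the filter pot that stands in the fixture, so that the pot is held fast, then unscrew that pot's brass cap and lift it off. One pot is from the oxygen line (right-hand thread) and one from the fuel-gas line (left-hand thread) and nothing on the outside tells them apart, so feel which way the cap gives. Finish with the cap still in the gripper, upright and still, held at least 6 cm above where it sat, with the clamp down; leave the other pot and the things lying about alone.

Things in the scene. Friction and masses are not known exactly. Their poses are not given: they have to be found in the camera images.
- fixture: Bench fixture fixed to the table: 10 mm high steel bars round a 77 x 77 mm pocket and, on its fourth side, a grey pedestal with a toggle clamp. Origin: on the table top at the pocket's centre, which is also the axis of the pot standing there. +y points level from pocket to clamp, +x is parallel to the clamp's hinge axis.
- clamp_lever (a joint): Hinge of the clamp's black-handled lever, rad. 0 = fully down: handle up, pad on the pot's base flange (rests there at 0.01 to 0.02). Grows as the handle swings away from the pot (fixture +y) and down to the table, lifting the pad; stop at 1.33. Stiff (about 0.5 N m), stays where it is left. Starts open at 0.7 to 1.15.
- lever_grip (a point): Point on the handle's axis, 103 mm from the hinge axis, within 5 mm of fixture x = 0. The handle is a round rod, 21 mm in diameter, with 20 mm more beyond this point; it can be pinched from above along fixture x and carried round in an arc. From hinge to this point the line leans (0.37 rad + joint value) from vertical towards fixture +y.
- clamp_hinge (a point): Point on the clamp's hinge axis, 44 mm above the table and 93 mm from the pot's axis along fixture +y; axes as the fixture's (hinge axis = x). With the clamp down, its upper parts 93 to 150 mm from the pot's axis reach 160 mm above the table; its spindle, 34 mm from the pot's axis, reaches 58 mm.
- pot_a: One of two look-alike gas filter pots, 0.9 kg: aluminium base flange 74 x 74 x 12 mm, round body to 49 mm wide, two hose ports, brass threaded neck 42 mm wide ending 96 mm up. Origin: centre of its underside. One pot (a or b, it changes) stands in the pocket with 1.5 mm play, the other waits 0.15 to 0.18 m off on the side away from the clamp; one has a right-hand, one a left-hand thread.
- cap_a_mid (a point): Centre, half-way up, of pot_a's ribbed brass cap: 52 mm wide, 34 high, 0.22 kg, z up. Screwed on, this centre is 83 mm and the top 100 mm above the table; the neck is 30 mm inside. Quick two-start thread: the wrong way it meets a dead stop within 0.35 rad; the right way it turns freely, is out of its thread after at most 1.1 rad, still free at 1.9, then lifts straight off.
- pot_b: One of two look-alike gas filter pots, 0.9 kg: aluminium base flange 74 x 74 x 12 mm, round body to 49 mm wide, two hose ports, brass threaded neck 42 mm wide ending 96 mm up. Origin: centre of its underside. One pot (a or b, it changes) stands in the pocket with 1.5 mm play, the other waits 0.15 to 0.18 m off on the side away from the clamp; one has a right-hand, one a left-hand thread.
- cap_b_mid (a point): Centre, half-way up, of pot_b's ribbed brass cap: 52 mm wide, 34 high, 0.22 kg, z up. Screwed on, this centre is 83 mm and the top 100 mm above the table; the neck is 30 mm inside. Quick two-start thread: the wrong way it meets a dead stop within 0.35 rad; the right way it turns freely, is out of its thread after at most 1.1 rad, still free at 1.9, then lifts straight off.
- wrench: Bystander: adjustable wrench, grey steel, 245 x 98 x 13 mm. Origin: centre of its underside.
- tube: Bystander: rusty square-tube offcut, 89 x 115 x 40 mm. Origin: centre of its underside.
- nut: Bystander: rusty hexagon nut, 34 x 32 x 14 mm. Origin: centre of its underside.
- tape_masking: Bystander: roll of yellow masking tape lying flat, 100 mm wide, 25 mm high. Origin: centre of its underside.
Not all that is in view belongs to the job. What is shaped like the pot_a but purple is not meant.

How it is judged:
On the way, in this order (a step that is already met when the one before it is completed fails the run):
1. the clamp is swung down on the pot in the fixture (value of joint clamp_lever below 0.04 rad), for 0.2 s.
2. the cap of that pot is turned out of its thread, the clamp down (value of joint clamp_lever below 0.04 rad and ((horizontal distance between pot_a and fixture below 0.02 m and angle between the x axis of cap_a_mid and the x axis of pot_a, either way round above 0.6 rad) or (horizontal distance between pot_b and fixture below 0.02 m and angle between the x axis of cap_b_mid and the x axis of pot_b, either way round above 0.6 rad))).
3. the cap is lifted off the neck (value of joint clamp_lever below 0.04 rad and ((horizontal distance between pot_a and fixture below 0.02 m and z of cap_a_mid in the frame of pot_a above 0.115 m and contact force between the fingers and cap_a above 0.5 N) or (horizontal distance between pot_b and fixture below 0.02 m and z of cap_b_mid in the frame of pot_b above 0.115 m and contact force between the fingers and cap_b above 0.5 N))), for 0.1 s.
At the end, for the whole second after the job is handed in: Clamp down (below 0.04 rad); its pot still in the pocket (lifted < 6 mm, tilted < 0.06 rad); that pot's cap in the fingers, more than 50 mm above its screwed-on place, within 0.3 rad of upright, slower than 0.03 m/s, touching neither pot nor fixture (value of joint clamp_lever below 0.04 rad and ((horizontal distance between pot_a and fixture below 0.02 m and height (world z) of pot_a below 0.006 m and angle between pot_a's own z axis and vertical below 0.06 rad and z of cap_a_mid in the frame of pot_a above 0.133 m and contact force between the fingers and cap_a above 1 N and contact force between cap_a and pot_a below 0.05 N and contact force between cap_a and fixture below 0.05 N and angle between cap_a_mid's own z axis and vertical below 0.3 rad and linear speed of cap_a below 0.03 m/s) or (horizontal distance between pot_b and fixture below 0.02 m and height (world z) of pot_b below 0.006 m and angle between pot_b's own z axis and vertical below 0.06 rad and z of cap_b_mid in the frame of pot_b above 0.133 m and contact force between the fingers and cap_b above 1 N and contact force between cap_b and pot_b below 0.05 N and contact force between cap_b and fixture below 0.05 N and angle between cap_b_mid's own z axis and vertical below 0.3 rad and linear speed of cap_b below 0.03 m/s))); the arm keeps its last pose, push and grip.
It fails at once if the waiting pot or its cap is moved by more than 20 mm ((horizontal distance between pot_a and fixture above 0.06 m and distance of any of pot_a, cap_a_mid from where it was at the start of the episode above 0.02 m) or (horizontal distance between pot_b and fixture above 0.06 m and distance of any of pot_b, cap_b_mid from where it was at the start of the episode above 0.02 m)).
It fails at once if the clamped pot is pulled out of its pocket ((horizontal distance between pot_a and fixture below 0.02 m and height (world z) of pot_a above 0.012 m) or (horizontal distance between pot_b and fixture below 0.02 m and height (world z) of pot_b above 0.012 m)).
It fails at once if one of the things lying about is moved by more than 20 mm (distance of any of wrench, tube, nut, tape_masking from where it was at the start of the episode above 0.02 m).
It also fails if it takes over 51 s, if anything falls off the work surface, if the arm or the gripper's body presses on something with over 40 N, if the wrist force passes 120 N, or if a joint passes its speed limit or range.

## Working session

There is one attempt and no reset: what is moved stays moved. The work goes in short steps, Python scripts to look and compute and a shell command to move; the robot and the scene stay as the last step left them, time stands still between calls to the robot, and variables do not carry over. Pictures are saved under pics/ and viewed, and the job is handed in when it is done.

```bash
mkdir -p pics; ls
python3 - <<'E'
from station import robot
import cv2,numpy as np
o=robot.get_obs();print(o)
for n in("side","top","wrist"):
    c=robot.capture(n)
    cv2.imwrite(f"pics/{n}0.png",c["image"][:,:,::-1])
    print(n,c["fov_y"],c["cx"],c["cy"],{k:np.round(v,4) for k,v in c.items() if k in("camera_from_world","T_tool_cam")},[k for k in c])
    np.savez(f"{n}0.npz",**{k:v for k,v in c.items()})
E
```

```text
pics
{'time': 0.0, 'joint_positions': array([ 1.42513289e+00,  3.59369820e-01,  1.10646174e-02, -3.61867995e-04,
       -1.22409535e+00, -2.88100445e-01]), 'qvel': array([-4.34939879e-04,  5.08761550e-04,  1.17350329e-03, -9.26163228e-05,
        4.52205918e-05, -2.85699159e-03]), 'tau': array([ 1.95139014e-04, -5.83310688e+01,  2.93415213e+01,  6.93637937e+00,
       -5.82695371e-03, -1.37440549e-05]), 'tool_pos': array([0.28351728, 0.61205516, 0.2383751 ]), 'orientation': array([-1.98184062,  0.43852092,  1.98229774]), 'force': array([-0.17578894, -0.2932355 ,  0.28314761]), 'moment': array([ 0.01085748, -0.0054434 , -0.02864004]), 'width': 0.9956189785909031}
side 53.94354239694782 320.8876688408517 200.7668234085593 {'camera_from_world': array([[-0.999 , -0.0429, -0.0143,  0.6345],
       [ 0.0171, -0.6518,  0.7582, -0.0441],
       [-0.0419,  0.7572,  0.6518, -1.2131],
       [ 0.    ,  0.    ,  0.    ,  1.    ]])} ['image', 'z_map', 'fov_y', 'cx', 'cy', 'camera_from_world']
top 57.746772359029144 316.91769151224076 199.01892828602524 {'camera_from_world': array([[ 0.0392, -0.9992, -0.003 ,  0.0386],
       [ 0.9762,  0.0376,  0.2134, -0.6511],
       [-0.2132, -0.0112,  0.977 , -1.3037],
       [ 0.    ,  0.    ,  0.    ,  1.    ]])} ['image', 'z_map', 'fov_y', 'cx', 'cy', 'camera_from_world']
wrist 61.20085192406588 317.4675106395862 194.59124306189642 {'T_tool_cam': array([[ 2.000e-04,  2.663e-01, -9.639e-01, -1.356e-01],
       [ 1.000e+00, -8.000e-04, -0.000e+00,  3.000e-04],
       [-8.000e-04, -9.639e-01, -2.663e-01, -6.640e-02],
       [ 0.000e+00,  0.000e+00,  0.000e+00,  1.000e+00]])} ['image', 'z_map', 'fov_y', 'cx', 'cy', 'T_tool_cam']
```

View pics/side0.png

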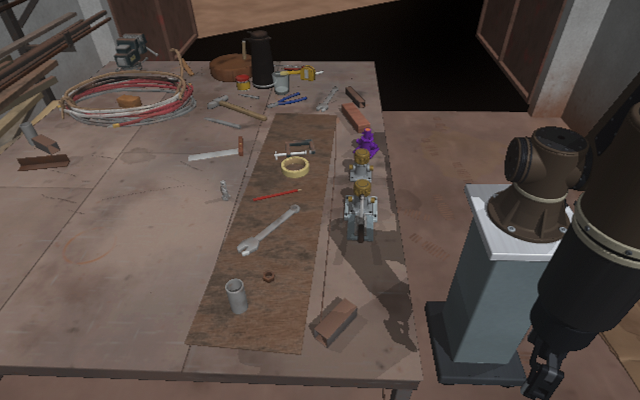

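View pics/top0.png

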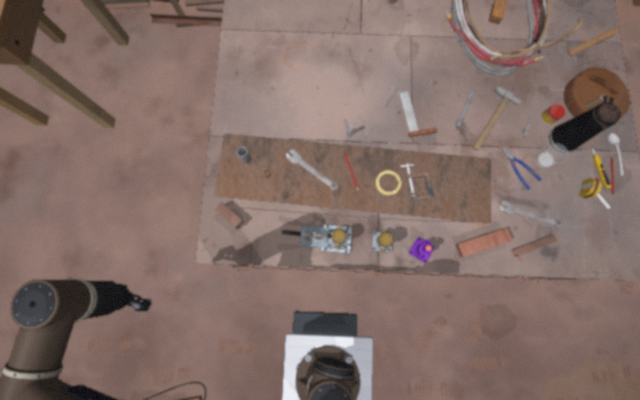

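View pics/wrist0.png

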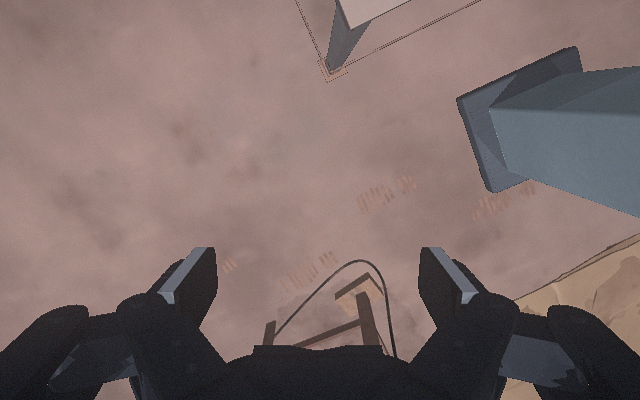

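```bash
cat > h.py <<'E'
import numpy as np,cv2
def load(n): return dict(np.load(n+".npz"))
def wc(c,Tt=None):
    return np.linalg.inv(c["camera_from_world"]) if "camera_from_world" in c else Tt@c["T_tool_cam"]
def f(c): return 200/np.tan(np.radians(float(c["fov_y"]))/2)
def ray(c,u,v,Tt=None):
    T=wc(c,Tt);F=f(c)
    d=np.array([(u-c["cx"])/F,-(v-c["cy"])/F,-1.]);return T[:3,3],T[:3,:3]@d
def onz(c,u,v,z,Tt=None):
    o,d=ray(c,u,v,Tt);return o+d*(z-o[2])/d[2]
def cloud(c,Tt=None):
    T=wc(c,Tt);F=f(c);v,u=np.mgrid[:400,:640];z=c["z_map"]
    P=np.stack([(u-c["cx"])/F*z,-(v-c["cy"])/F*z,-z],-1)
    return P@T[:3,:3].T+T[:3,3]
def two(r1,r2):
    o1,d1=r1;o2,d2=r2
    A=np.stack([d1,-d2],1);s=np.linalg.lstsq(A,o2-o1,rcond=None)[0]
    a=o1+s[0]*d1;b=o2+s[1]*d2;return (a+b)/2,np.linalg.norm(a-b)
def proj(c,p,Tt=None):
    q=np.linalg.inv(wc(c,Tt))@np.r_[p,1];F=f(c);return c["cx"]+F*q[0]/-q[2],c["cy"]-F*q[1]/-q[2]
E
python3 - <<'E'
from h import *
for n,(u0,v0,w,h) in {"top0":(260,190,180,90),"side0":(300,110,110,150)}.items():
    im=cv2.imread(f"pics/{n}.png")[v0:v0+h,u0:u0+w]
    s=4;cv2.imwrite(f"pics/{n}_c.png",cv2.resize(im,None,fx=s,fy=s,interpolation=cv2.INTER_CUBIC))
for n,pts in {"top0":[(339,236),(383,240),(290,233),(421,250),(305,246),(330,249),(349,232)],"side0":[(362,186),(361,157),(361,237),(375,215)]}.items():
    c=load(n);P=cloud(c)
    for u,v in pts: print(n,u,v,P[v,u].round(4),c["z_map"][v,u])
E
```

```text
top0 339 236 [ 0.5085 -0.0217  0.102 ] 1.3121232
top0 383 240 [ 0.5003 -0.1808  0.1014] 1.3091822
top0 290 233 [0.5161 0.1585 0.0716] 1.3455099
top0 421 250 [ 0.4734 -0.3288  0.059 ] 1.3431876
top0 305 246 [ 0.4766  0.1036 -0.0025] 1.4088316
top0 330 249 [0.4679 0.0065 0.0088] 1.3949146
top0 349 232 [ 0.5361 -0.0649  0.011 ] 1.4064604
side0 362 186 [ 0.5113 -0.0024  0.1024] 1.1696028
side0 361 157 [ 0.508  -0.1688  0.0927] 1.3018055
side0 361 237 [0.5197 0.188  0.0816] 1.039321
side0 375 215 [0.4679 0.0276 0.0138] 1.2028363
```

View pics/top0_c.png

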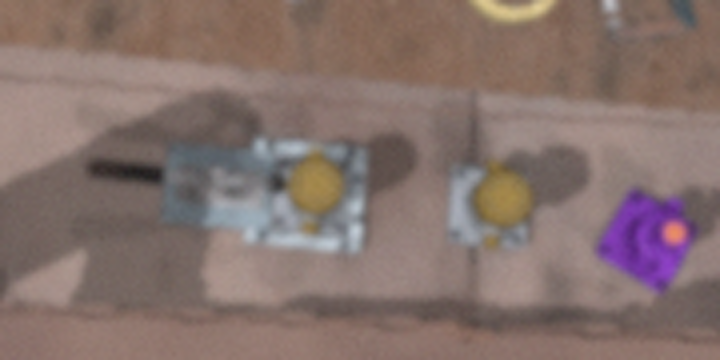

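View pics/side0_c.png

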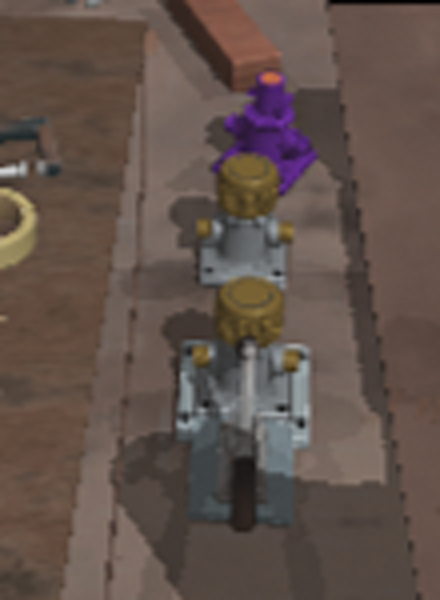

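Run:
```python
from h import *
from scipy.spatial.transform import Rotation as R
print(R.from_rotvec([-1.98184062,  0.43852092,  1.98229774]).as_matrix().round(3))
c=load("top0");P=cloud(c);im=cv2.cvtColor(cv2.imread("pics/top0.png"),cv2.COLOR_BGR2HSV)
s=load("side0");Ps=cloud(s);ims=cv2.cvtColor(cv2.imread("pics/side0.png"),cv2.COLOR_BGR2HSV)
for nm,i,Q,(u0,u1,v0,v1) in (("top",im,P,(270,405,215,265)),("side",ims,Ps,(330,395,140,250))):
    m=np.zeros((400,640),np.uint8);m[v0:v1,u0:u1]=cv2.inRange(i,(18,110,50),(32,255,255))[v0:v1,u0:u1]
    n,l,st,ce=cv2.connectedComponentsWithStats(m)
    for k in range(1,n):
        if st[k,4]>15:
            q=Q[l==k]; t=q[q[:,2]>0.095]
            print(nm,st[k],ce[k].round(1),t.mean(0).round(4) if len(t) else q.mean(0).round(3),len(t), (t.max(0)-t.min(0)).round(3) if len(t) else '')
    # dark handle
    m=np.zeros((400,640),np.uint8);m[v0:v1,u0:u1]=cv2.inRange(i,(0,0,0),(180,255,45))[v0:v1,u0:u1]
    n,l,st,ce=cv2.connectedComponentsWithStats(m)
    for k in range(1,n):
        if st[k,4]>20:
            q=Q[l==k];q=q[q[:,2]>.02];print("dark",nm,st[k],ce[k].round(1))
            if len(q): 
                o=np.argsort(q[:,1]);print(q[o][::max(1,len(o)//12)].round(3).tolist())
```

```text
[[-0.001 -0.42  -0.907]
 [-0.002 -0.907  0.42 ]
 [-1.     0.002 -0.   ]]
top [333 229  12  14 119] [338.5 235.8] [ 0.5074 -0.0193  0.1113] 111 [0.175 0.088 1.318]
top [379 231  14  15 138] [385.3 238.8] [ 0.5039 -0.1892  0.099 ] 115 [0.044 0.044 0.011]
side [355 149  14  15 181] [361.5 156.4] [ 0.5068 -0.1702  0.108 ] 86 [0.099 1.122 0.738]
side [354 180  17  16 219] [361.8 187.6] [0.5127 0.0025 0.1125] 116 [0.097 0.952 0.738]
dark side [357 224   7  19 103] [360.4 232.6]
[[0.509, 0.095, 0.04], [0.517, 0.132, 0.071], [0.514, 0.137, 0.069], [0.523, 0.144, 0.072], [0.518, 0.15, 0.074], [0.513, 0.157, 0.073], [0.516, 0.161, 0.074], [0.524, 0.17, 0.079], [0.527, 0.175, 0.076], [0.522, 0.182, 0.079], [0.524, 0.187, 0.072], [0.528, 0.19, 0.08], [0.519, 0.192, 0.067]]
```

```bash
python3 -m jog '[[[0.02,-0.05,0.01,-0.1],[0.04,-0.105,0.01,-0.2],[0.06,-0.16,0.01,-0.3],[0.08,-0.215,0.01,-0.4],[0.1,-0.27,0.01,-0.5],[0.12,-0.325,0.01,-0.6],[0.14,-0.38,0.01,-0.7],[0.16,-0.435,0.01,-0.8],[0.18,-0.49,0.01,-0.9],[0.2,-0.545,0.01,-1.0],[0.22,-0.59,0.01,-1.1],[0.226,-0.612,0.01,-1.2]]]' 1; python3 -m jog '[[[0,0,0,0],[0,0,0,0]]]'
python3 - <<'E'
from station import robot
import cv2,numpy as np
from scipy.spatial.transform import Rotation as R
o=robot.get_obs();print(o["time"],o["joint_positions"].round(3),o["tool_pos"].round(4))
T=np.eye(4);T[:3,:3]=R.from_rotvec(o["orientation"]).as_matrix();T[:3,3]=o["tool_pos"];print(T.round(3))
c=robot.capture("wrist");cv2.imwrite("pics/wrist1.png",c["image"][:,:,::-1]);np.savez("wrist1.npz",Tt=T,**c)
E
```

```text
time: 1.65
tool_pos: [0.51, -0.0021, 0.2483]
orientation: [-1.158, 1.243, 1.16]
force: [0.0, 0.6, -0.4]
width: 0.999
time: 1.9
tool_pos: [0.5098, -0.002, 0.2481]
orientation: [-1.158, 1.242, 1.161]
force: [0.1, -0.5, 0.5]
width: 0.994
1.9 [ 3.810e-01  8.000e-02 -3.300e-01 -1.000e-03 -1.162e+00 -4.490e-01] [ 0.5098 -0.002   0.2481]
[[-0.002 -0.998  0.068  0.51 ]
 [-0.     0.068  0.998 -0.002]
 [-1.     0.002 -0.     0.248]
 [ 0.     0.     0.     1.   ]]
```

View pics/wrist1.png

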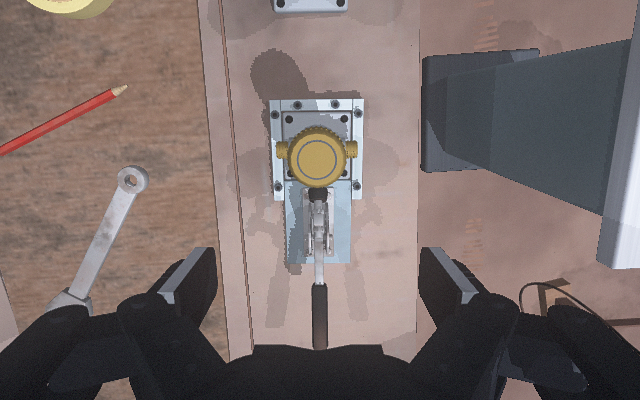

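The wrist view shows the fixture pot's cap (ring centre about (318,158)), the two ports at (281,150)/(352,150), the clamp at (318,225) and the black handle from (319,285) to (320,345), partly hidden by the gripper. The waiting pot's flange is at (308,3). Candidates: fixture pot cap at top-view (339,236), waiting pot (385,239), purple decoy (421,250). I choose the first, since it stands in the bars beside the clamp.

Run:
```python
from h import *
c=load("wrist1");Tt=c["Tt"];P=cloud(c,Tt);g=cv2.imread("pics/wrist1.png");i=cv2.cvtColor(g,cv2.COLOR_BGR2HSV)
cv2.imwrite("pics/w1c.png",cv2.resize(g[80:360,240:400],None,fx=2.1,fy=2.1))
# cap top by colour + depth height
m=(cv2.inRange(i,(15,100,60),(35,255,255))>0)
t=m&(P[:,:,2]>.094);v,u=np.where(t);(cx,cy),r=cv2.minEnclosingCircle(np.stack([u,v],1).astype(np.float32))
print("cap top px",cx,cy,r,"z",np.median(P[t][:,2]),"ray@0.1",onz(c,cx,cy,.1,Tt).round(4),"cloud",((P[t].max(0)+P[t].min(0))/2).round(4),(P[t].max(0)-P[t].min(0)).round(4))
# triangulate with top view
T0=load("top0");S0=load("side0")
print("tri top-wrist",two(ray(T0,338.5,235.8),ray(c,cx,cy,Tt)))
# ports brass
for s in ((270,130,292,172),(346,130,364,172)):
    k=np.zeros_like(m);k[s[1]:s[3],s[0]:s[2]]=1;k&=m&(P[:,:,2]<.08);print("port",P[k].mean(0).round(4),P[k].max(0).round(4))
# steel frame corners at z=.01
for p in ((271,100),(363,100),(273,199),(363,199),(286,263),(351,263)): print(p,onz(c,*p,.01,Tt).round(4),P[p[1]+ (3 if p[1]<150 else -3),p[0]].round(3))
# handle
d=(i[:,:,2]<60)&(P[:,:,2]>.03)&(P[:,:,2]<.12);d[:, :300]=0;d[:,340:]=0;d[:278]=0;d[350:]=0
v,u=np.where(d)
for r_ in range(280,350,6):
    x=u[v==r_]
    if len(x): print(r_,x.min(),x.max(),P[r_,x].mean(0).round(4),P[r_,int(x.mean())].round(4), "w",(P[r_,x.max()]-P[r_,x.min()])[0].round(4))
```

```text
cap top px 315.63751220703125 157.68899536132812 30.178693771362305 z 0.1011072828947136 ray@0.1 [ 0.5085 -0.0232  0.1   ] cloud [ 0.508  -0.0328  0.2389] [0.0494 0.0722 0.2896]
tri top-wrist (array([ 0.5095915 , -0.0210373 ,  0.08951675]), np.float64(0.0022031052930035883))
port [ 0.5427 -0.0243  0.0442] [ 0.5481 -0.0154  0.0469]
port [ 0.4731 -0.0203  0.0443] [ 0.4785 -0.0112  0.0469]
(271, 100) [ 0.5528 -0.0736  0.01  ] [ 0.553 -0.07   0.012]
(363, 100) [ 0.4552 -0.067   0.01  ] [ 0.455 -0.064  0.01 ]
(273, 199) [0.5619 0.0357 0.01  ] [0.563 0.035 0.001]
(363, 199) [0.4586 0.0427 0.01  ] [0.457 0.042 0.002]
(286, 263) [0.5544 0.1173 0.01  ] [0.555 0.118 0.001]
(351, 263) [0.4756 0.1226 0.01  ] [0.475 0.123 0.001]
286 312 325 [0.5146 0.119  0.0647] [0.5147 0.1189 0.0649] w -0.014
292 312 312 [0.5225 0.1245 0.0664] [0.5225 0.1245 0.0664] w 0.0
298 312 312 [0.523  0.1319 0.0662] [0.523  0.1319 0.0662] w 0.0
304 312 312 [0.5235 0.1388 0.0667] [0.5235 0.1388 0.0667] w 0.0
310 312 312 [0.5239 0.144  0.0698] [0.5239 0.144  0.0698] w 0.0
316 312 312 [0.5243 0.1505 0.071 ] [0.5243 0.1505 0.071 ] w 0.0
322 312 313 [0.5242 0.157  0.0722] [0.5248 0.1576 0.0714] w -0.0012
328 313 313 [0.5241 0.1626 0.0747] [0.5241 0.1626 0.0747] w 0.0
334 313 313 [0.5245 0.1687 0.0765] [0.5245 0.1687 0.0765] w 0.0
340 313 327 [0.5175 0.1763 0.0769] [0.5174 0.1742 0.0796] w -0.0149
346 313 313 [0.5254 0.1827 0.0778] [0.5254 0.1827 0.0778] w 0.0
```

View pics/w1c.png

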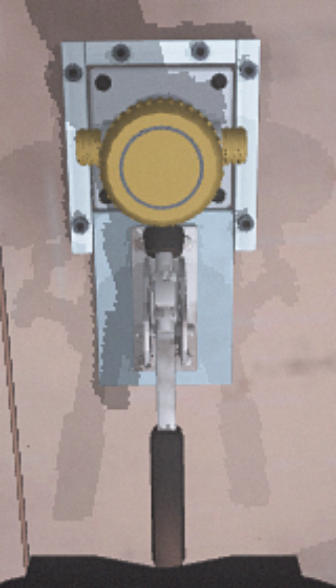

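Run:
```python
from h import *
c=load("wrist1");Tt=c["Tt"];P=cloud(c,Tt)
Z=P[:,:,2]
for r in range(288,348,6):
    u=np.arange(300,340);k=u[(Z[r,u]>.035)&(Z[r,u]<.1)]
    q=P[r,k];a=onz(c,k.min()-.5,r,.068,Tt);b=onz(c,k.max()+.5,r,.068,Tt)
    print(r,k.min(),k.max(),"mid",((a+b)/2).round(4),"w",(a-b)[0].round(4),"top z",np.sort(q[:,2])[-4:].mean().round(4),"y",q[:,1].mean().round(4))
# second view check: handle end in side view
s=load("side0");Q=cloud(s)
for r in range(222,244,2):
    print(r,[tuple(Q[r,u].round(3)) for u in (358,360,362)])
```

```text
288 312 326 mid [0.5148 0.1194 0.068 ] w 0.0157 top z 0.0676 y 0.1203
294 312 327 mid [0.5147 0.1265 0.068 ] w 0.0168 top z 0.0697 y 0.1263
300 312 327 mid [0.5152 0.1337 0.068 ] w 0.0169 top z 0.0709 y 0.1326
306 312 327 mid [0.5157 0.1409 0.068 ] w 0.017 top z 0.0723 y 0.1389
312 312 327 mid [0.5161 0.1482 0.068 ] w 0.0171 top z 0.074 y 0.1453
318 312 327 mid [0.5166 0.1556 0.068 ] w 0.0172 top z 0.0747 y 0.1518
324 312 327 mid [0.5171 0.1631 0.068 ] w 0.0173 top z 0.0763 y 0.158
330 312 327 mid [0.5176 0.1706 0.068 ] w 0.0174 top z 0.0779 y 0.1643
336 312 327 mid [0.5181 0.1783 0.068 ] w 0.0175 top z 0.0787 y 0.1711
342 312 327 mid [0.5186 0.186  0.068 ] w 0.0176 top z 0.0802 y 0.1774
222 [(np.float64(0.521), np.float64(0.057), np.float64(0.011)), (np.float64(0.519), np.float64(0.109), np.float64(0.061)), (np.float64(0.513), np.float64(0.105), np.float64(0.057))]
224 [(np.float64(0.525), np.float64(0.121), np.float64(0.065)), (np.float64(0.52), np.float64(0.125), np.float64(0.069)), (np.float64(0.514), np.float64(0.124), np.float64(0.068))]
226 [(np.float64(0.526), np.float64(0.13
[... 887 characters left out ...]
8), np.float64(0.185), np.float64(0.082)), (np.float64(0.522), np.float64(0.182), np.float64(0.079)), (np.float64(0.517), np.float64(0.183), np.float64(0.08))]
238 [(np.float64(0.528), np.float64(0.19), np.float64(0.08)), (np.float64(0.522), np.float64(0.19), np.float64(0.08)), (np.float64(0.517), np.float64(0.187), np.float64(0.077))]
240 [(np.float64(0.527), np.float64(0.19), np.float64(0.073)), (np.float64(0.522), np.float64(0.192), np.float64(0.074)), (np.float64(0.517), np.float64(0.191), np.float64(0.073))]
242 [(np.float64(0.527), np.float64(0.189), np.float64(0.063)), (np.float64(0.522), np.float64(0.194), np.float64(0.069)), (np.float64(0.517), np.float64(0.194), np.float64(0.069))]
```

```bash
python3 -m jog '[[[0.003,0.058,0,0],[0.006,0.116,0,0],[0.008,0.173,-0.02,0],[0.008,0.173,-0.08,0],[0.008,0.173,-0.135,0],[0.008,0.173,-0.175,0],[0.008,0.173,-0.191,0],[0.008,0.173,-0.191,0]]]' 0.5
python3 - <<'E'
from station import robot
import cv2
c=robot.capture("wrist");cv2.imwrite("pics/wrist2.png",c["image"][:,:,::-1])
c=robot.capture("side");cv2.imwrite("pics/side2.png",cv2.resize(c["image"][110:290,280:460,::-1],None,fx=3,fy=3))
E
```

```text
time: 2.95
tool_pos: [0.5175, 0.1718, 0.057]
orientation: [-1.16, 1.242, 1.162]
force: [-0.3, 0.5, 0.5]
width: 0.746
```

View pics/wrist2.png

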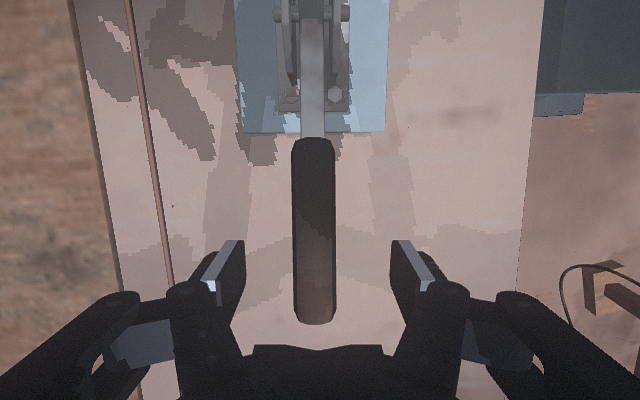

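View pics/side2.png

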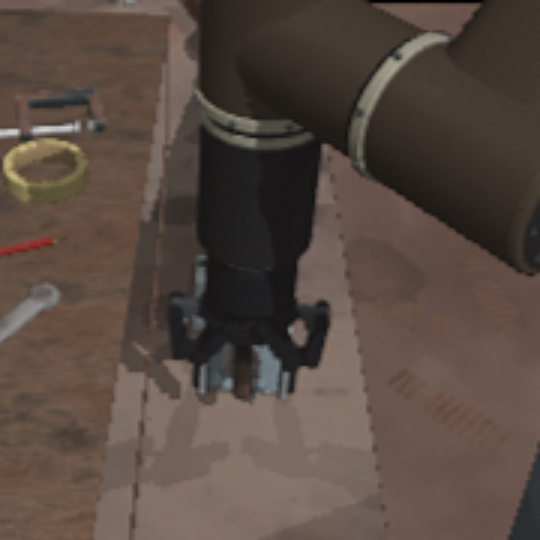

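The handle (columns 292–336, end at row 322) lies centred between the pads. Closing.

```bash
python3 -m jog '[[[0,0,0,0],[0,0,0,0],[0,0,0,0],[0,0,0,0],[0,0,0,0]]]' -1 60
```

```text
time: 3.68
tool_pos: [0.519, 0.1727, 0.0593]
orientation: [-1.16, 1.238, 1.161]
force: [-2.2, 1.7, 5.2]
width: 0.217
```

```bash
python3 -m jog '[[[0,-0.004,0.012,0],[0,-0.008,0.0216,0],[-0.001,-0.0134,0.0307,0],[-0.001,-0.0195,0.0393,0],[-0.002,-0.0265,0.0472,0],[-0.002,-0.0342,0.0544,0],[-0.003,-0.0426,0.0608,0]]]'
```

```text
time: 4.55
tool_pos: [0.5163, 0.1287, 0.1195]
orientation: [-1.16, 1.239, 1.16]
force: [12.3, -7.2, -21.7]
width: 0.21
```

```bash
python3 -m jog '[[[0.001,-0.007,0.002,0],[0.001,-0.013,0.005,0],[0.001,-0.019,0.007,0],[0.001,-0.0225,0.008,0]]]'
python3 - <<'E'
from station import robot
import cv2,numpy as np
from scipy.spatial.transform import Rotation as R
o=robot.get_obs()
T=np.eye(4);T[:3,:3]=R.from_rotvec(o["orientation"]).as_matrix();T[:3,3]=o["tool_pos"]
c=robot.capture("wrist");cv2.imwrite("pics/wrist3.png",c["image"][:,:,::-1]);np.savez("wrist3.npz",Tt=T,**c)
E
```

```text
time: 5.05
tool_pos: [0.516, 0.1039, 0.1277]
orientation: [-1.161, 1.243, 1.16]
force: [0.4, -0.1, -1.1]
width: 0.001
```

View pics/wrist3.png

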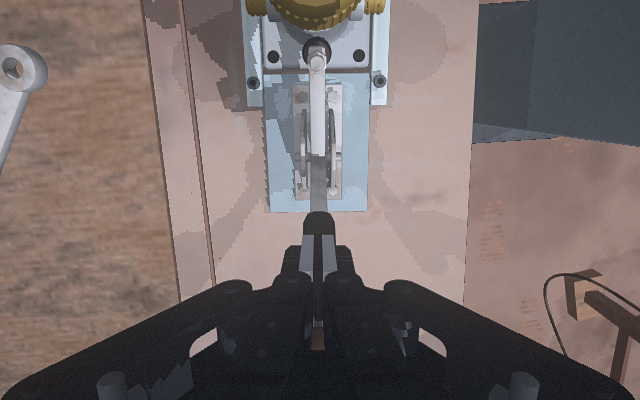

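Run:
```python
from h import *
c=load("wrist3");P=cloud(c,c["Tt"])
for r in list(range(30,120,10))+list(range(120,360,10)): print(r,P[r,318].round(3))
```

```text
30 [0.508 0.    0.067]
40 [0.508 0.001 0.04 ]
50 [0.508 0.01  0.063]
60 [0.509 0.016 0.073]
70 [0.509 0.021 0.072]
80 [0.509 0.025 0.061]
90 [0.51  0.031 0.06 ]
100 [0.51  0.036 0.058]
110 [0.51  0.042 0.056]
120 [0.511 0.048 0.055]
130 [0.511 0.054 0.054]
140 [0.512 0.06  0.053]
150 [0.512 0.066 0.051]
160 [0.512 0.072 0.053]
170 [0.513 0.077 0.062]
180 [0.513 0.082 0.068]
190 [0.513 0.086 0.075]
200 [0.514 0.09  0.081]
210 [0.514 0.094 0.088]
220 [0.514 0.096 0.099]
230 [0.514 0.1   0.103]
240 [0.514 0.093 0.131]
250 [0.514 0.093 0.141]
260 [0.514 0.093 0.15 ]
270 [0.514 0.093 0.158]
280 [0.514 0.097 0.157]
290 [0.515 0.1   0.159]
300 [0.515 0.105 0.158]
310 [0.515 0.108 0.159]
320 [0.515 0.113 0.158]
330 [0.516 0.13  0.141]
340 [0.517 0.132 0.144]
350 [0.514 0.094 0.195]
```

The handle slipped out of the pinch: fingers are shut at (318,250) and the handle stands behind them at joint ≈0.27. I'll go over it and push it the rest of the way with shut fingers.

```bash
python3 -m jog '[[[0,0,0.05,0],[0,0.005,0.072,0],[0.001,0.04,0.072,0],[0.003,0.08,0.072,0],[0.003,0.08,0.035,0],[0.003,0.08,0.005,0],[0.003,0.08,0.005,0]]]' -1 60
python3 - <<'E'
from station import robot
import cv2,numpy as np
c=robot.capture("side");cv2.imwrite("pics/side4.png",cv2.resize(c["image"][110:290,280:460,::-1],None,fx=3,fy=3))
c=robot.capture("wrist");cv2.imwrite("pics/wrist4.png",c["image"][:,:,::-1])
E
```

```text
time: 5.98
tool_pos: [0.5194, 0.184, 0.1322]
orientation: [-1.161, 1.243, 1.16]
force: [0.2, 0.2, 0.9]
width: 0.002
```

View pics/wrist4.png

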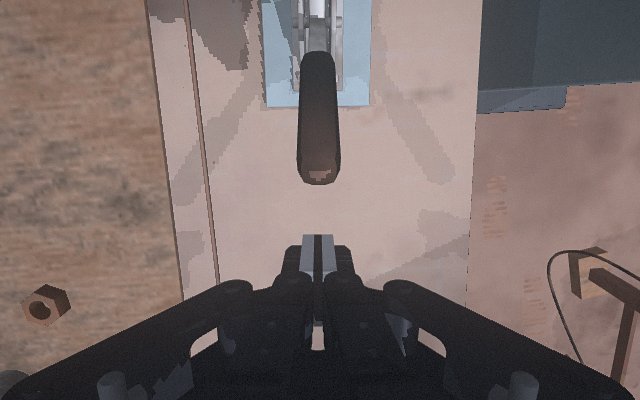

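View pics/side4.png

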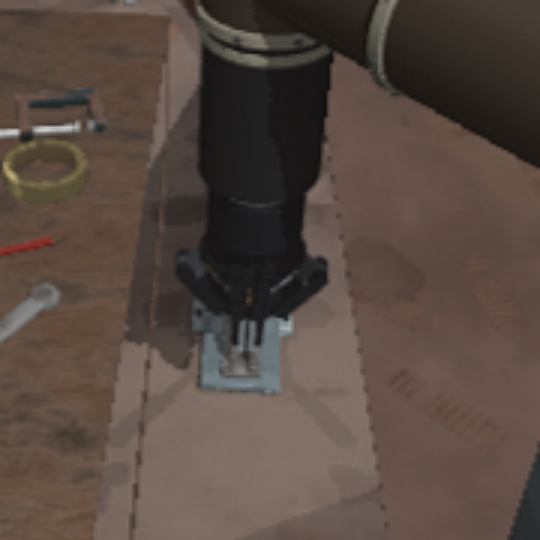

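```bash
python3 -m jog '[[[-0.001,-0.01,0,0],[-0.001,-0.018,0,0],[-0.002,-0.024,0.002,0],[-0.002,-0.03,0.004,0],[-0.002,-0.035,0.005,0],[-0.003,-0.039,0.006,0],[-0.003,-0.042,0.006,0],[-0.003,-0.042,0.006,0]]]'
```

```text
time: 7.08
tool_pos: [0.5206, 0.1453, 0.1432]
orientation: [-1.161, 1.23, 1.157]
force: [0.2, 8.9, 6.9]
width: 0.001
```

```bash
python3 -m jog '[[[0,-0.004,-0.002,0],[-0.001,-0.008,-0.002,0],[-0.001,-0.012,-0.002,0],[-0.002,-0.016,-0.002,0],[-0.002,-0.016,-0.002,0]]]'
python3 - <<'E'
from station import robot
import cv2,numpy as np
from scipy.spatial.transform import Rotation as R
o=robot.get_obs()
T=np.eye(4);T[:3,:3]=R.from_rotvec(o["orientation"]).as_matrix();T[:3,3]=o["tool_pos"]
c=robot.capture("wrist");cv2.imwrite("pics/wrist5.png",c["image"][:,:,::-1]);np.savez("wrist5.npz",Tt=T,**c)
from h import *
P=cloud(c,T)
for r in range(0,260,10): print(r,P[r,318].round(3))
E
```

```text
time: 7.7
tool_pos: [0.522, 0.1356, 0.1441]
orientation: [-1.158, 1.214, 1.156]
force: [-4.6, 27.7, 7.0]
width: 0.005
0 [0.514 0.013 0.054]
10 [0.515 0.011 0.025]
20 [0.515 0.018 0.026]
30 [0.515 0.021 0.01 ]
40 [0.516 0.028 0.013]
50 [0.516 0.035 0.013]
60 [0.517 0.042 0.013]
70 [0.517 0.049 0.014]
80 [0.518 0.056 0.013]
90 [0.518 0.063 0.013]
100 [0.518 0.069 0.046]
110 [0.519 0.077 0.014]
120 [0.519 0.085 0.013]
130 [0.518 0.084 0.103]
140 [0.518 0.088 0.112]
150 [0.518 0.091 0.121]
160 [0.518 0.094 0.128]
170 [0.518 0.097 0.135]
180 [0.519 0.101 0.141]
190 [0.519 0.103 0.148]
200 [0.519 0.105 0.153]
210 [0.519 0.108 0.157]
220 [0.519 0.111 0.16 ]
230 [0.519 0.116 0.159]
240 [0.52  0.121 0.155]
250 [0.52  0.124 0.158]
```

View pics/wrist5.png

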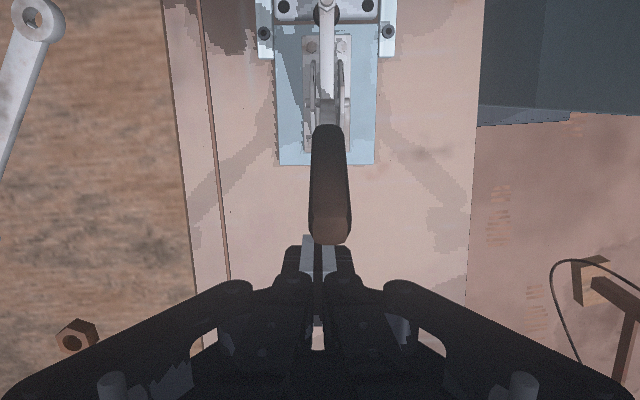

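The fingers press the handle end at (330,235); 27 N with no further motion suggests the stop. Backing off, and looking from above.

```bash
python3 -m jog '[[[0,0.015,0,0],[0,0.035,0.02,0],[0,0.035,0.07,0],[0,0.02,0.11,0],[-0.003,-0.035,0.11,0],[-0.007,-0.09,0.11,0],[-0.012,-0.14,0.11,0],[-0.012,-0.155,0.11,0],[-0.012,-0.155,0.11,0]]]' 1
python3 - <<'E'
from station import robot
import cv2,numpy as np
from scipy.spatial.transform import Rotation as R
o=robot.get_obs()
T=np.eye(4);T[:3,:3]=R.from_rotvec(o["orientation"]).as_matrix();T[:3,3]=o["tool_pos"];print(T.round(4),o["joint_positions"].round(3))
c=robot.capture("wrist");cv2.imwrite("pics/wrist6.png",c["image"][:,:,::-1]);np.savez("wrist6.npz",Tt=T,**c)
s=robot.capture("side");np.savez("side6.npz",**s)
cv2.imwrite("pics/side6.png",cv2.resize(s["image"][110:290,280:460,::-1],None,fx=3,fy=3))
E
```

```text
time: 8.88
tool_pos: [0.5098, -0.0204, 0.2543]
orientation: [-1.156, 1.215, 1.155]
force: [0.2, 0.0, 0.4]
width: 1.001
[[ 0.0181 -0.9976  0.0667  0.5098]
 [ 0.0156  0.067   0.9976 -0.0204]
 [-0.9997 -0.017   0.0168  0.2543]
 [ 0.      0.      0.      1.    ]] [ 0.339  0.064 -0.33  -0.01  -1.154 -0.402]
```

View pics/wrist6.png

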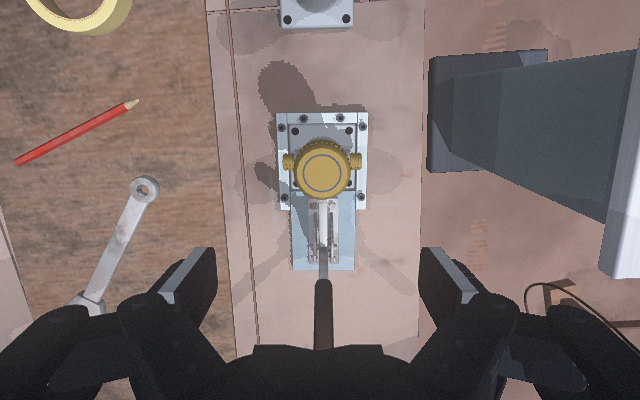

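View pics/side6.png

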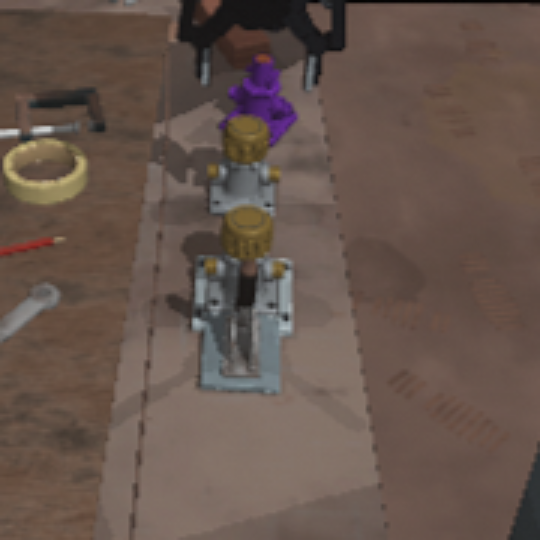

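Run:
```python
from h import *
c=load("wrist6");Tt=c["Tt"];P=cloud(c,Tt);Z=P[:,:,2]
for r in range(240,350,8):
    u=np.arange(305,345);k=u[(Z[r,u]>.03)&(Z[r,u]<.18)]
    if len(k): q=P[r,k];print(r,k.min(),k.max(),q[len(q)//2].round(4))
i=cv2.cvtColor(cv2.imread("pics/wrist6.png"),cv2.COLOR_BGR2HSV)
m=(cv2.inRange(i,(15,100,60),(35,255,255))>0)
t=m&(Z>.094)&(Z<.11);t[:120]=0;t[210:]=0;v,u=np.where(t);(cx,cy),r=cv2.minEnclosingCircle(np.stack([u,v],1).astype(np.float32))
q=P[t];print("cap",cx,cy,r,np.median(q[:,2]),onz(c,cx,cy,.1,Tt).round(4),((q.max(0)+q.min(0))/2).round(4),(q.max(0)-q.min(0)).round(4))
s=load("side6");Q=cloud(s)
for r in range(192,225,3): print(r,[Q[r,u].round(3).tolist() for u in (360,362,364)])
```

```text
240 313 333 [0.5116 0.0613 0.05  ]
248 310 336 [0.5121 0.0692 0.0535]
256 313 333 [0.5123 0.0734 0.064 ]
264 319 327 [0.5125 0.077  0.075 ]
272 319 327 [0.5128 0.081  0.0842]
280 317 329 [0.5128 0.0815 0.0987]
288 315 331 [0.513  0.0843 0.1082]
296 315 332 [0.5123 0.0883 0.1153]
304 314 332 [0.5134 0.0912 0.1235]
312 314 332 [0.5136 0.0945 0.1306]
320 314 332 [0.5138 0.0978 0.1374]
328 314 332 [0.514  0.1019 0.1426]
336 314 333 [0.5133 0.1044 0.1496]
344 314 333 [0.5135 0.1071 0.1559]
cap 321.819580078125 170.94793701171875 28.470373153686523 0.10112185811467739 [ 0.5072 -0.0262  0.1   ] [ 0.5073 -0.0252  0.0994] [0.0498 0.0488 0.0099]
192 [[0.516, -0.001, 0.08], [0.51, 0.003, 0.083], [0.504, 0.0, 0.082]]
195 [[0.516, -0.0, 0.069], [0.51, 0.0, 0.07], [0.504, 0.001, 0.071]]
198 [[0.524, 0.117, 0.157], [0.519, 0.118, 0.157], [0.513, 0.118, 0.158]]
201 [[0.524, 0.124, 0.152], [0.518, 0.123, 0.152], [0.513, 0.123, 0.151]]
204 [[0.523, 0.118, 0.136], [0.518, 0.121, 0.139], [0.512, 0.121, 0.139]]
207 [[0.522, 0.112, 0.12], [0.516, 0.112, 0.12], [0.511, 0.113, 0.121]]
210 [[0.521, 0.103, 0.101], [0.515, 0.105, 0.103], [0.509, 0.099, 0.097]]
213 [[0.519, 0.092, 0.079], [0.513, 0.091, 0.079], [0.506, 0.067, 0.057]]
216 [[0.518, 0.084, 0.061], [0.512, 0.086, 0.063], [0.506, 0.077, 0.055]]
219 [[0.517, 0.079, 0.044], [0.508, 0.043, 0.01], [0.506, 0.085, 0.051]]
222 [[0.514, 0.057, 0.011], [0.509, 0.057, 0.011], [0.506, 0.094, 0.046]]
```

```bash
python3 -m jog '[[[-0.001,-0.002,-0.05,0],[-0.002,-0.003,-0.1,0],[-0.002,-0.003,-0.145,0],[-0.002,-0.003,-0.17,0],[-0.002,-0.003,-0.178,0],[-0.002,-0.003,-0.178,0]]]' 1
python3 - <<'E'
from station import robot
import cv2
c=robot.capture("wrist");cv2.imwrite("pics/wrist7.png",c["image"][:,:,::-1])
c=robot.capture("side");cv2.imwrite("pics/side7.png",cv2.resize(c["image"][110:290,280:460,::-1],None,fx=3,fy=3))
E
```

```text
time: 9.72
tool_pos: [0.5084, -0.0214, 0.0762]
orientation: [-1.159, 1.214, 1.157]
force: [0.8, 0.5, 0.4]
width: 1.003
```

View pics/wrist7.png

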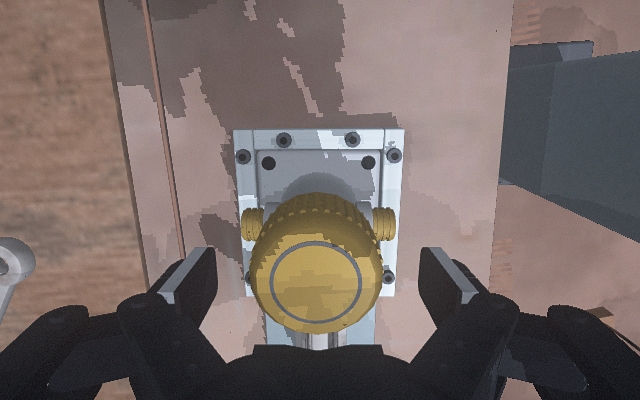

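View pics/side7.png

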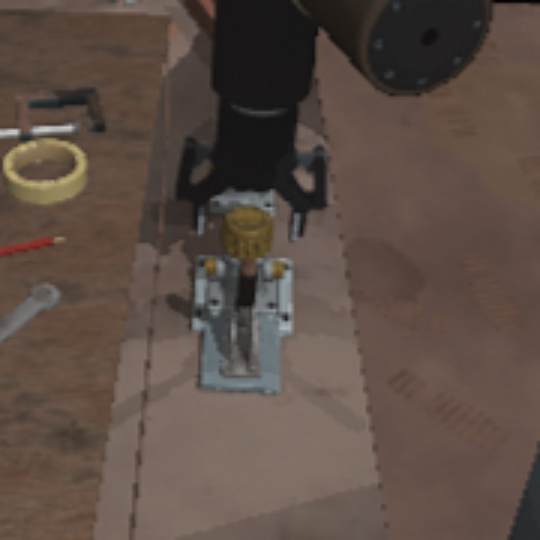

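The cap (ring centre (316,282)) is centred between the pads. Close.

```bash
python3 -m jog '[[[0,-0.002,0,0],[0,-0.002,0,0],[0,-0.002,0,0],[0,-0.002,0,0],[0,-0.002,0,0],[0,-0.002,0,0]]]' -1 70
python3 -c "
from station import robot
o=robot.get_obs();print(o['moment'],o['joint_positions'].round(3))"
```

```text
time: 10.58
tool_pos: [0.5096, -0.0235, 0.0786]
orientation: [-1.16, 1.211, 1.155]
force: [-2.1, 0.1, 9.3]
width: 0.599
[0.19753975 1.00982994 0.00412862] [ 0.333  0.248 -0.565 -0.013 -0.732 -0.388]
```

```bash
cat > st.py <<'E'
from station import robot
import numpy as np
from scipy.spatial.transform import Rotation as R
o=robot.get_obs();M=R.from_rotvec(o["orientation"]).as_matrix()
print("yaw",round(float(np.arctan2(M[1,2],M[0,2])),3),"moment",o["moment"].round(2),"F",o["force"].round(1),"pos",o["tool_pos"].round(4),"j",o["joint_positions"].round(2),"w",round(o["width"],3))
E
python3 st.py; python3 -m jog '[[[0,0,0,0.08],[0,0,0,0.16],[0,0,0,0.22]]]'; python3 st.py
```

```text
yaw 1.507 moment [0.2  1.01 0.  ] F [-2.1  0.1  9.3] pos [ 0.5096 -0.0235  0.0786] j [ 0.33  0.25 -0.56 -0.01 -0.73 -0.39] w 0.599
time: 10.95
tool_pos: [0.5094, -0.0232, 0.0788]
orientation: [-1.318, 1.101, 1.319]
force: [-0.6, 3.0, -0.4]
width: 0.6
yaw 1.729 moment [ 1.11  0.47 -0.05] F [-0.6  3.  -0.4] pos [ 0.5094 -0.0232  0.0788] j [ 0.33  0.25 -0.56 -0.02 -0.74 -0.16] w 0.6
```

Turned 0.22 with no resistance; go on past the 0.35 limit.

```bash
python3 -m jog '[[[0,0,0,0.08],[0,0,0,0.16],[0,0,0,0.24],[0,0,0,0.3]]]'; python3 st.py
```

```text
time: 11.45
tool_pos: [0.5091, -0.0233, 0.0788]
orientation: [-1.527, 0.926, 1.536]
force: [-0.7, 0.3, -2.7]
width: 0.601
yaw 2.03 moment [0.18 0.21 0.  ] F [-0.7  0.3 -2.7] pos [ 0.5091 -0.0233  0.0788] j [ 0.32  0.25 -0.55 -0.03 -0.75  0.16] w 0.601
```

```bash
python3 -m jog '[[[0,0,0,0.13],[0,0,0,0.26],[0,0,0,0.39],[0,0,0,0.52],[0,0,0,0.65],[0,0,0,0.78],[0,0,0,0.85],[0,0,0,0.85]]]'; python3 st.py
python3 - <<'E'
from station import robot
import cv2
c=robot.capture("wrist");cv2.imwrite("pics/wrist8.png",c["image"][:,:,::-1])
c=robot.capture("side");cv2.imwrite("pics/side8.png",cv2.resize(c["image"][110:290,280:460,::-1],None,fx=3,fy=3))
E
```

```text
time: 12.45
tool_pos: [0.5088, -0.0234, 0.0788]
orientation: [-2.054, 0.249, 2.089]
force: [-0.3, -1.0, -2.1]
width: 0.6
yaw 2.88 moment [-0.13  0.06 -0.  ] F [-0.3 -1.  -2.1] pos [ 0.5088 -0.0234  0.0788] j [ 0.32  0.26 -0.53 -0.04 -0.78  1.02] w 0.6
```

View pics/wrist8.png

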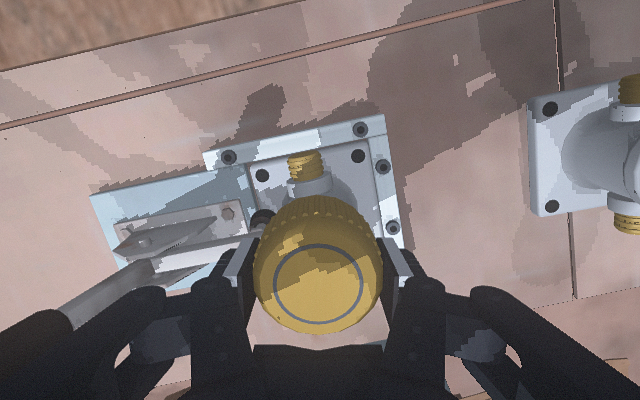

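View pics/side8.png

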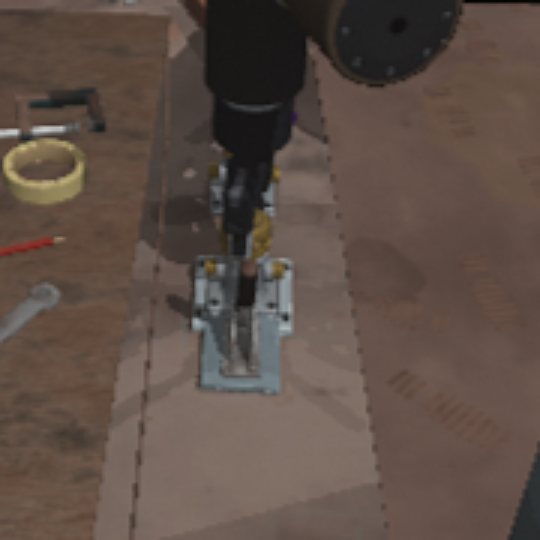

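The cap has turned 1.37 rad with almost no moment; the pot's flange hasn't turned and the spindle is down at (262,215). Lift gently first.

```bash
python3 -m jog '[[[0,0,0.004,0],[0,0,0.008,0],[0,0,0.012,0]]]'; python3 st.py
```

```text
time: 12.92
tool_pos: [0.5088, -0.0234, 0.0912]
orientation: [-2.054, 0.25, 2.088]
force: [-0.8, -0.3, -2.7]
width: 0.598
yaw 2.878 moment [-0.14 -0.01  0.01] F [-0.8 -0.3 -2.7] pos [ 0.5088 -0.0234  0.0912] j [ 0.32  0.25 -0.52 -0.04 -0.81  1.02] w 0.598
```

Only the cap's weight is felt (2.7 N), so it is free. Lift to about 9 cm.

```bash
python3 -m jog '[[[0,0,0.01,0],[0,0,0.02,0],[0,0,0.03,0],[0,0,0.042,0],[0,0,0.054,0],[0,0,0.066,0],[0,0,0.074,0],[0,0,0.078,0],[0,0,0.08,0],[0,0,0.08,0],[0,0,0.08,0],[0,0,0.08,0]]]'; python3 st.py
python3 - <<'E'
from station import robot
import cv2,numpy as np
from scipy.spatial.transform import Rotation as R
o=robot.get_obs()
T=np.eye(4);T[:3,:3]=R.from_rotvec(o["orientation"]).as_matrix();T[:3,3]=o["tool_pos"]
c=robot.capture("wrist");cv2.imwrite("pics/wrist9.png",c["image"][:,:,::-1]);np.savez("wrist9.npz",Tt=T,**c)
c=robot.capture("side");np.savez("side9.npz",**c);cv2.imwrite("pics/side9.png",cv2.resize(c["image"][110:290,280:460,::-1],None,fx=3,fy=3))
E
```

```text
time: 14.42
tool_pos: [0.5087, -0.0234, 0.1709]
orientation: [-2.053, 0.251, 2.088]
force: [0.8, 0.3, -2.9]
width: 0.602
yaw 2.878 moment [-0.12 -0.   -0.03] F [ 0.8  0.3 -2.9] pos [ 0.5087 -0.0234  0.1709] j [ 0.32  0.15 -0.42 -0.03 -1.    1.01] w 0.602
```

View pics/wrist9.png

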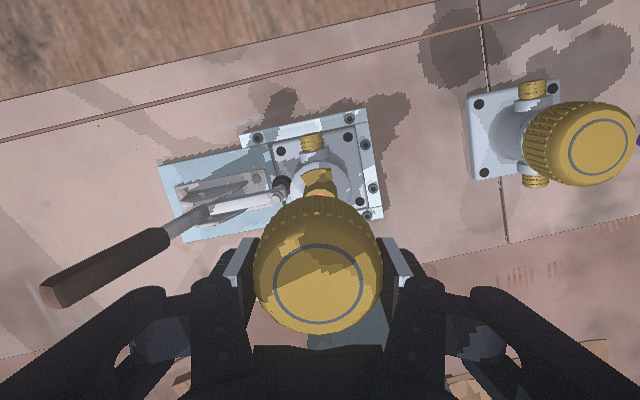

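View pics/side9.png

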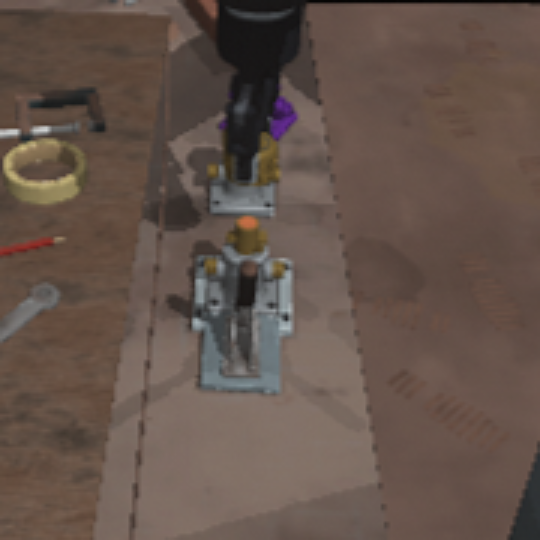

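Run:
```python
from h import *
c=load("wrist9");Tt=c["Tt"];P=cloud(c,Tt)
print("cap top",P[285,318].round(4),P[300,300].round(4))
for p in ((283,187),(279,190),(288,187),(270,198),(250,205),(343,137),(362,203),(300,180)): print(p,P[p[1],p[0]].round(4))
# handle silhouette axis ends, wrist
for p in ((110,263),(160,240),(70,283),(55,285)): print(p,P[p[1],p[0]].round(4))
g=cv2.imread("pics/wrist9.png")[90:310,30:400];cv2.imwrite("pics/w9c.png",cv2.resize(g,None,fx=2.1,fy=2.1))
```

```text
cap top [ 0.5093 -0.0244  0.1942] [ 0.504  -0.0158  0.1928]
(283, 187) [0.5136 0.0068 0.042 ]
(279, 190) [0.5132 0.0096 0.0472]
(288, 187) [0.5084 0.006  0.0244]
(270, 198) [0.5117 0.0156 0.059 ]
(250, 205) [0.5078 0.0351 0.0497]
(343, 137) [ 0.5365 -0.0502  0.0141]
(362, 203) [ 0.4744 -0.0526  0.0136]
(300, 180) [ 0.5207 -0.0112  0.0642]
(110, 263) [0.5173 0.0968 0.1348]
(160, 240) [0.5141 0.083  0.104 ]
(70, 283) [0.5184 0.1061 0.1539]
(55, 285) [0.5207 0.1103 0.1578]
```

View pics/w9c.png

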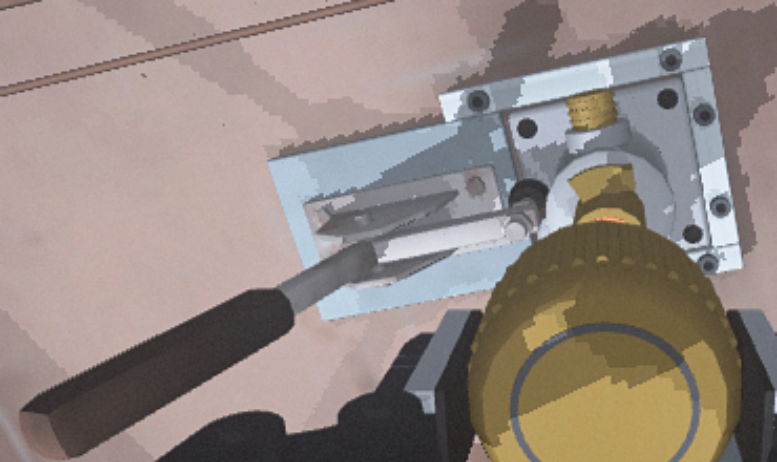

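Spindle top measures 59 mm (58 stated when down), the flange is at about 13 mm, and the cap top is at 193 mm. Handing in.

```bash
python3 -c "
from station import robot
print(robot.get_obs()['time']);print(robot.sign_off())"
```

```text
14.525
the job is handed in; nothing more can be done
None
```

I swung the clamp down, unscrewed the fixture pot's cap and lifted it off. The job was handed in at 14.5 s with the cap still in the gripper. No verdict was reported.

**Clamp:** the pinch slipped off the handle at about 0.27 rad. I went over the handle and pushed it down from behind with shut fingers until it met a firm stop at 28 N. Afterwards the spindle top measured 59 mm (58 mm expected when down). The handle-angle estimate of about 0.02–0.04 rad was too coarse to prove the 0.04 limit, so I relied on the stop force and the spindle height.

**Cap:** it turned freely counter-clockwise seen from above, so this pot has the right-hand thread. I turned it 1.37 rad with almost no moment, and the pot did not turn with it. Lifting off showed only the cap's weight, about 2.7 N.

**Final check:** the cap top was at about 193 mm, 92 mm above its seat. It is gripped at 70 N, tilted by about 0.02 rad judging from the tool's own tilt, and not moving as far as I could see. The flange read 14 mm, within calibration error of its 12 mm thickness. The arm stayed clear of the waiting pot and the things lying about.

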